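# Open a topping box by its lever and let the lid down softly

### The job

The cook wants a look into the wider of the two lever-lid topping boxes: press its front lever down with the fingertips until the lid stands wide open and keep it open for at least two seconds, then ease the lever up slowly so that the lid comes down fully shut without ever dropping or slamming. Work by the lever alone, pressing it lightly from above: do not grip it or force it, and do not touch the lid. Leave the narrower box shut and everything standing about where it is.

Things in the scene. Friction and masses are not known exactly. Their poses are not given: they have to be found in the camera images.
- wide_holder: the wider of two fixed steel boxes, 192 mm deep (x), 180 wide (y), 150 high when shut; it may be the left or the right one. Origin on the table under its centre (lever not counted); its -x axis points out of its front, roughly to the robot. Only the front 60 % of the top is lid, hinged 20 mm behind the box centre; its front edge swings up and back, away from the lever, to 265 mm above the table
- wide_lever: its lever: an arm from a slot in mid-front to a paddle 52 mm long, 42 wide. Origin at the pivot, 85 mm in front of the box's origin, 75 up; paddle centre 125 mm from it. At rest the arm slopes 0.20 rad up to the front; it turns 0.56 rad down to a hard stop (pad top then 37 mm up). About 2 to 9 N at the paddle moves it. Let go, it springs up and the lid slams
- wide_press (a point): point to press: centre of the top of the black rubber pad (44 x 36 mm) on the wider box's lever; moves with the lever; at rest 206 mm in front of the box's origin and 106 mm above the table; at the hard stop 69 mm lower
- wide_lid (a joint): opening angle of the wider box's sheet-steel lid (120 x 186 mm, not to be touched), rad: 0 shut, 1.23 at the lever's stop; it is linked to the lever and turns 2.2 times as far as the lever turns. Wide open means above 1.0. A freely dropped lid falls at over 5 rad/s; eased down it should stay well below 3 rad/s
- narrow_holder: the other, narrower box of the same make: 192 mm deep (x) by 126 mm wide (y), 150 mm high, with the same lever in the same place at its front; fixed; origin on the table under its centre, -x axis out of its front. To be left shut
- narrow_lid (a joint): opening angle of the narrower box's lid, rad: 0 shut (its start)
- ramekin_0: loose small cream-coloured bowl, 68 mm across, 37 mm high, standing near the front edge, right of the right-hand lever; origin under its centre; to be left alone
- kitchen_timer: loose round kitchen timer, 62 mm across, 44 mm high, standing at the right, beyond the small bowl; origin under its centre; to be left alone
- mill_1: loose small shaker with a grey cap, 44 mm across, 90 mm high, standing to the right of the boxes; origin under its centre; to be left alone
- peeler_1: loose yellow vegetable peeler, 170 mm long, 25 wide, 18 high, lying between the two levers, pointing roughly away from the robot; origin under its middle; to be left alone

How it is judged:
By the outcome, as a careful person would: the job done as asked, in the order asked, and still so for the second after the job is handed in, with the robot touching nothing.
It also fails if it takes over 45 s, if anything falls off the work surface, if the arm or the gripper's body presses on something with over 40 N, if the wrist force passes 120 N, or if a joint passes its speed limit or range.

### The arm

A 6-joint arm with a two-finger parallel gripper is mounted at the origin on a cart in front of the work surface, level with it; the furniture and walls round the work are solid. World frame = base frame: x ahead of the robot, y to its left, z up, the work surface at z = 0. Lengths are in m, angles in rad, forces in N, time in s.
With the tool pointing down it reaches from about 0.275 to 0.725 m from the base axis. Payload 5.6 kg.
Tool frame: the origin (TCP) lies midway between the tips of the shut fingers; the grasp point (between the pads) lies grip_point_offset behind it (grip_point_offset is the distance from the TCP to the grasp point, in m); z points along the fingers, y is the line along which they close (so a half turn about z gives the same grasp; the last joint's range is limited). The gripper opens to 85 mm and grips with 20 to 120 N. Pads are 22 mm wide; open, the fingers measure 114 mm over their backs; the gripper's body (76 mm by 85 mm) begins 54 mm behind the grasp point. The pads swing forward as they close: fully open they stand 13 mm farther back than shut.
Start: joints at [1.586, 0.255, 0.108, 0, -1.424, -0.285], TCP at [0.147, 0.53, 0.231] pointing down, gripper open.
Joint ranges: [-2.95, 2.95], [-1.21, 1.97], [-1.09, 1.5], [-2.87, 1.71], [-2.94, -0.07], [-3.05, 3.05]. Speed limits (rad/s): [2.57, 2.57, 3.14, 3.14, 3.14, 3.14].

### API

Orientations are given as a unit quaternion [x, y, z, w].
In Python, from bench import observe, capture, camera_info, hand_in, grip_point_offset gives the robot as it stands.
- The arm moves only by the tool apply_moves, never from a script. Its argument "rows" is text: rows parted by semicolons, each of 5 numbers parted by spaces: the shift along the tool's x, y, z in m, then the turn about the tool's z in rad, then the opening, from 0 (shut) to 1 (fully open). In form: tx ty tz roll gripper; .... A call has 1 to 10 rows; each row is the pose to reach, as a shift and turn from the pose commanded when the call began, along the tool's axes at that moment; what a row does not reach only later rows make up. A row lasts 1/12 s, in which the tool goes at most 41.7 mm and 7.16 degrees, less where a joint would pass 70% of its speed; a pose out of reach is approached as far as the arm can. A call with a gripper value outside its range is refused whole. The fingers move at their own pace and stop on an object; "newtons" is the grip in N (left out, the last holds). Time passes only in rows, so rows that repeat a pose let the fingers close. It gives the time, the measured TCP pose, the force, the opening and the grip force at its end, in the units of the state.
- observe(): the state, without advancing time (a new reading comes with each control period).
- capture(name): name is "side" or "top"; returns the picture (400x640x3 uint8, red, green, blue); there is no depth.
- camera_info(name): a dict with "intrinsics" (3x3 intrinsics, pixels), "k1" (the pictures are not rectified: a ray, as slopes to the right and down, at radius r is drawn at 1 + k1 r^2 times it, then the intrinsics apply), "cam_to_world" (4x4, takes a point from camera to world coordinates). Camera axes: x right, y down, z forward; pixel columns grow to the right and rows downward; lengths in m; the calibration is good to about 2 mm. A picture is of the moment at which its call begins. camera_info takes no time and is no camera call.
- hand_in(): hands the job in; it is judged then, once.
The state is a dict: "time_s": time; "joint_positions": joint angles; "dq": joint speeds; "effort": joint torques, N m; "position": TCP position; "tcp_rot": TCP orientation; "wrist_force": force on the tool from outside, world axes, zero at the start; "wrist_torque": the same for the moment, N m; "grip_width": finger opening in m; "gripper_force": force on a finger pad.
Only numpy, scipy, OpenCV 4.12 (cv2) and the standard library are available. Lean on these libraries where they do the work, as an engineer would, in place of code of your own. Each camera call takes 0.05 s, during which the arm holds its last target. There are 200 camera calls.

## Working session

There is one attempt and no reset: what is moved stays moved. The work goes in short steps, Python scripts to look and compute and a tool call to move; the robot and the scene stay as the last step left them, time stands still between calls to the robot, and variables do not carry over. Pictures are saved under pics/ and viewed, at most 10 in all, crops included, and the job is handed in when it is done.

Besides the shell and the picture viewer there is one more tool, called after "Request:" as a command line: name --argument value ..., lists and objects as JSON in quotes. apply_moves: Moves the arm, as the interface text tells. Its arguments: {"type":"object","properties":{"rows":{"type":"string"},"newtons":{"type":"number"}},"required":["rows"]}

```bash
mkdir -p pics
cat > h.py <<'E'
import numpy as np, cv2
from bench import observe, capture, camera_info, hand_in, grip_point_offset
def ray(name,uv):
    c=camera_info(name);K=np.array(c["intrinsics"]);T=np.array(c["cam_to_world"])
    p=cv2.undistortPoints(np.array([[uv]],float),K,np.array([c["k1"],0,0,0,0.]))[0,0]
    d=T[:3,:3]@np.array([p[0],p[1],1]);return T[:3,3],d
def onz(name,uv,z):
    o,d=ray(name,uv);return o+d*(z-o[2])/d[2]
def tri(a,b):
    (o1,d1),(o2,d2)=ray("side",a),ray("top",b)
    s=np.linalg.lstsq(np.c_[d1,-d2],o2-o1,rcond=None)[0]
    p,q=o1+d1*s[0],o2+d2*s[1];return (p+q)/2,np.linalg.norm(p-q)
E
python3 - <<'E'
from h import *
for n in("side","top"):
    cv2.imwrite(f"pics/{n}0.png",capture(n)[:,:,::-1]); c=camera_info(n);print(n,np.round(c["cam_to_world"],3).tolist(),c["k1"])
print(observe(),grip_point_offset)
E
```

```text
side [[0.918, -0.32, 0.233, 0.301], [-0.396, -0.752, 0.527, -0.623], [0.007, -0.576, -0.817, 1.03], [0.0, 0.0, 0.0, 1.0]] -0.08688712948255452
top [[-0.009, -0.983, 0.185, 0.32], [-1.0, 0.01, 0.008, -0.044], [-0.01, -0.185, -0.983, 1.358], [0.0, 0.0, 0.0, 1.0]] -0.15189029839678936
{'time_s': 0.1, 'joint_positions': array([ 1.58560257e+00,  2.55676094e-01,  1.07111678e-01, -4.16958197e-04,
       -1.42390948e+00, -2.84608169e-01]), 'dq': array([-3.85591541e-05, -2.12043504e-03,  2.17245976e-03,  1.04679943e-03,
       -3.31164633e-04, -1.62603480e-03]), 'effort': array([-3.88037937e-03, -3.87595832e+01,  2.38477170e+01,  5.37812278e+00,
       -3.75063013e-03,  4.78095515e-06]), 'position': array([0.14642442, 0.52967884, 0.23048441]), 'tcp_rot': array([ 9.90910159e-01, -1.34522532e-01, -7.87986680e-05,  8.60156385e-04]), 'wrist_force': array([0.01650418, 0.35932509, 0.15431107]), 'wrist_torque': array([-0.02260932, -0.03267101, -0.02882124]), 'gripper_force': 0.0, 'grip_width': 0.08545444027341166} 0.0187
```

View pics/side0.png

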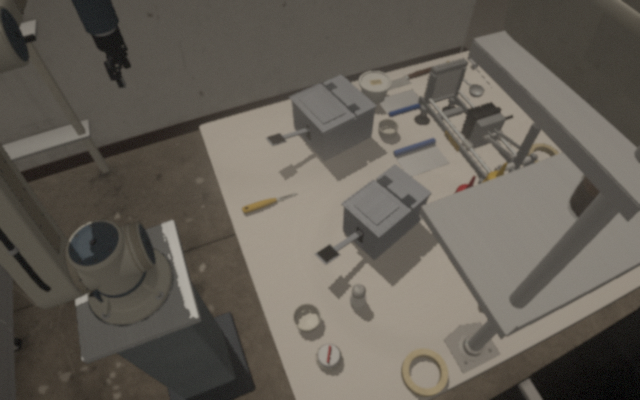

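View pics/top0.png

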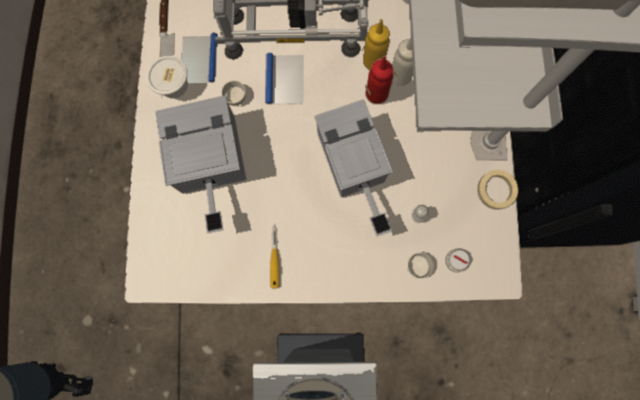

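The left box is the wider one. Its black pad is at about (213,222) in the top view and (277,139) in the side view. The right box's pad is at (379,223) in the top view and (328,254) in the side view.

Run:
```python
from h import *
def pad(n,c,r=16):
    im=cv2.imread(f"pics/{n}0.png").max(2); x,y=c
    sub=im[y-r:y+r,x-r:x+r]; m=(sub<45).astype(np.uint8)
    k,l,s,ce=cv2.connectedComponentsWithStats(m); i=1+np.argmax(s[1:,4]); print(n,s[i],ce[i]+[x-r,y-r])
    cn=cv2.findContours((l==i).astype(np.uint8),0,2)[0][0]; print(cv2.minAreaRect(cn)); return ce[i]+[x-r,y-r]
for s,t in (((277,139),(213,222)),((328,254),(379,223))):
    a,b=pad("side",s),pad("top",t); print(tri(a,b),onz("top",b,.106))
# box lid top corners (rough) and lever root
for uv in((157,112),(229,99),(240,171),(167,182)):print(uv,onz("top",uv,.15))
for uv in((317,115),(369,102),(390,162),(343,185)):print(uv,onz("top",uv,.15))
A=cv2.imread("pics/top0.png")[80:250,140:260];B=cv2.imread("pics/side0.png")[70:190,240:400]
cv2.imwrite("pics/c.png",np.hstack([cv2.resize(A,(396,561)),cv2.copyMakeBorder(cv2.resize(B,(400,300)),0,261,0,0,0)]))
```

```text
Traceback (most recent call last):
ValueError: attempt to get argmax of an empty sequence
```

Run:
```python
from h import *
def pad(n,c,r=16):
    im=cv2.imread(f"pics/{n}0.png").max(2); x,y=c
    sub=im[y-r:y+r,x-r:x+r]; m=(sub<(int(sub.min())+35)).astype(np.uint8)
    k,l,s,ce=cv2.connectedComponentsWithStats(m); i=1+np.argmax(s[1:,4]); print(n,sub.min(),s[i],ce[i]+[x-r,y-r])
    cn=cv2.findContours((l==i).astype(np.uint8),0,2)[0][0]; print(cv2.minAreaRect(cn)); return ce[i]+[x-r,y-r]
for s,t in (((277,139),(213,222)),((328,254),(379,223))):
    a,b=pad("side",s),pad("top",t); print(tri(a,b),onz("top",b,.106))
for uv in((157,112),(229,99),(240,171),(167,182)):print(uv,onz("top",uv,.15))
for uv in((317,115),(369,102),(390,162),(343,185)):print(uv,onz("top",uv,.15))
A=cv2.imread("pics/top0.png")[80:250,140:260];B=cv2.imread("pics/side0.png")[70:190,240:400]
cv2.imwrite("pics/c.png",np.hstack([cv2.resize(A,(396,561)),cv2.copyMakeBorder(cv2.resize(B,(400,300)),0,261,0,0,0)]))
```

```text
side 70 [  7  11  17  11 123] [276.19512195 138.88617886]
((15.245282173156738, 15.858490943908691), (8.928435325622559, 15.384381294250488), 74.05460357666016)
top 20 [ 10   7  14  17 187] [213.46524064 221.26203209]
((16.346155166625977, 15.230769157409668), (14.31647777557373, 13.139781951904297), 78.69007110595703)
(array([0.50679016, 0.24519917, 0.1016876 ]), np.float64(0.0022393740631467232)) [0.50502675 0.2442929  0.106     ]
side 49 [  6   8  20  16 190] [327.55263158 253.41052632]
((15.615382194519043, 15.423076629638672), (12.480754852294922, 16.641006469726562), 56.3099365234375)
top 20 [  9   8  17  18 191] [380.33507853 223.2617801 ]
((17.5689640045166, 16.172412872314453), (15.227017402648926, 12.812978744506836), 68.19859313964844)
(array([ 0.49706421, -0.1696198 ,  0.10286975]), np.float64(0.0009659259356593182)) [ 0.49613898 -0.16924197  0.106     ]
(157, 112) [0.77951552 0.39080409 0.15      ]
(229, 99) [0.80925211 0.20592014 0.15      ]
(240, 171) [0.62164541 0.17254888 0.15      ]
(167, 182) [0.59666285 0.35363832 0.15      ]
(317, 115) [ 0.76249154 -0.01585592  0.15      ]
(369, 102) [ 0.79556176 -0.14594266  0.15      ]
(390, 162) [ 0.63997351 -0.19279413  0.15      ]
(343, 185) [ 0.58386033 -0.0774953   0.15      ]
```

View pics/c.png

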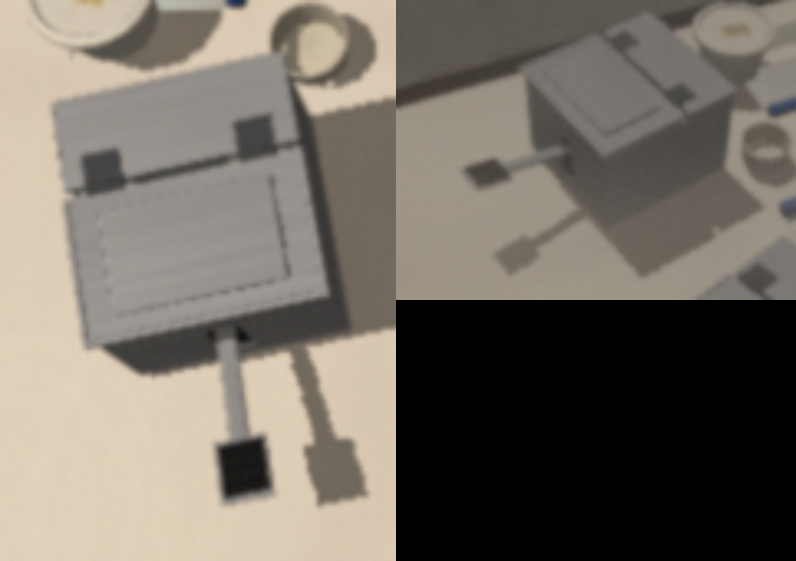

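The crop confirms the left box is about 0.19 rad yawed, with its pad centre at about (0.505, 0.2445, 0.105). I'm moving over it with the fingers shut.

Request:
apply_moves --rows "0.01 0.004 0 -0.02 0; 0.03 0.013 0 -0.06 0; 0.06 0.025 0 -0.1 0; 0.09 0.038 0 -0.15 0; 0.12 0.051 0 -0.2 0; 0.15 0.064 0 -0.25 0; 0.18 0.077 0 -0.3 0; 0.21 0.09 0 -0.35 0; 0.235 0.1 0 -0.4 0; 0.25 0.107 0 -0.457 0"

```text
time_s: 0.93
position: [0.3605, 0.3584, 0.2309]
tcp_rot: [0.996, 0.094, -0.0, 0.0]
wrist_force: [0.1, 0.4, -0.1]
grip_width: -0.0
gripper_force: 0.0
```

```bash
cat > d.py <<'E'
import sys
from h import *
from scipy.spatial.transform import Rotation as R
o=observe();r=R.from_quat(o["tcp_rot"]);t=np.array([float(v) for v in sys.argv[1:4]])
print(o["time_s"],o["position"],"shift",r.inv().apply(t-o["position"]),"x",r.apply([1,0,0]),"F",o["wrist_force"],o["grip_width"])
E
python3 d.py .505 .2445 .15
```

```text
0.9333 [0.36054908 0.35841622 0.23094227] shift [0.12065925 0.13883117 0.08100541] x [ 9.82389233e-01  1.86845354e-01 -4.56274476e-04] F [ 0.08676731  0.39016836 -0.05277211] -2.588985879949701e-05
```

Request:
apply_moves --rows "0.01 0.012 0 0 0; 0.03 0.035 0 0 0; 0.05 0.058 0.01 0 0; 0.07 0.08 0.02 0 0; 0.09 0.104 0.035 0 0; 0.105 0.121 0.05 0 0; 0.115 0.132 0.065 0 0; 0.12 0.138 0.075 0 0; 0.12 0.138 0.08 0 0; 0.12 0.138 0.08 0 0"

```text
time_s: 1.77
position: [0.5017, 0.2468, 0.1499]
tcp_rot: [0.996, 0.093, -0.001, 0.001]
wrist_force: [-2.1, 0.0, 0.8]
grip_width: 0.0004
gripper_force: 0.0
```

```bash
python3 d.py .505 .2445 .106
python3 - <<'E'
from h import *
A=capture("top")[80:260,130:270,::-1];B=capture("side")[70:190,220:380,::-1]
cv2.imwrite("pics/c2.png",np.hstack([cv2.resize(A,(396,509)),cv2.copyMakeBorder(cv2.resize(B,(400,300)),0,209,0,0,0)]))
E
```

```text
1.7667 [0.50173621 0.2468213  0.14989473] shift [0.00289201 0.00284465 0.04389001] x [ 0.98263355  0.18553807 -0.00263332] F [-2.09449924  0.02507682  0.75962612] 0.00038490137401015655
```

View pics/c2.png

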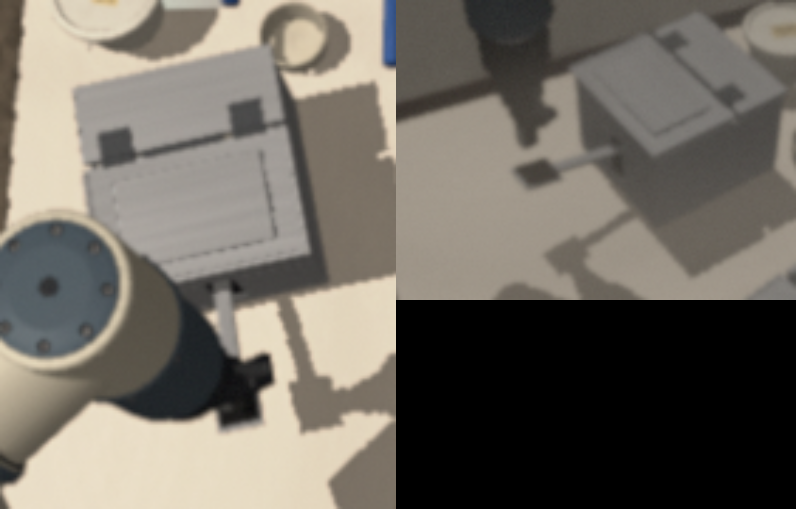

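The shut tip stands over the pad: crop left (240,390), crop right (525,140). I'm checking arm clearance from the lid before pressing.

Run:
```python
from h import *
print(np.round(observe()["joint_positions"],3))
for uv in((147,181),(182,180),(200,205)):
  for z in(.25,.35,.5,.6): print(uv,z,np.round(onz("top",uv,z),3))
cv2.imwrite("pics/side2.png",cv2.convertScaleAbs(capture("side")[:,:,::-1],alpha=1.4)); cv2.imwrite("pics/top2.png",capture("top")[:,:,::-1])
```

```text
[ 0.738  0.31  -0.02   0.    -1.24   1.021]
(147, 181) 0.25 [0.577 0.368 0.25 ]
(147, 181) 0.35 [0.554 0.331 0.35 ]
(147, 181) 0.5 [0.519 0.275 0.5  ]
(147, 181) 0.6 [0.496 0.238 0.6  ]
(182, 180) 0.25 [0.578 0.286 0.25 ]
(182, 180) 0.35 [0.555 0.256 0.35 ]
(182, 180) 0.5 [0.52  0.212 0.5  ]
(182, 180) 0.6 [0.496 0.182 0.6  ]
(200, 205) 0.25 [0.52  0.243 0.25 ]
(200, 205) 0.35 [0.502 0.217 0.35 ]
(200, 205) 0.5 [0.475 0.178 0.5  ]
(200, 205) 0.6 [0.457 0.152 0.6  ]
```

View pics/side2.png

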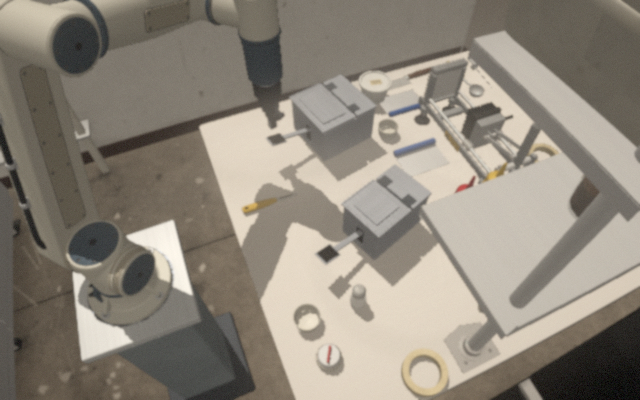

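Request:
apply_moves --rows "0.001 0.001 0.006 0 0; 0.002 0.002 0.014 0 0; 0.003 0.002 0.022 0 0; 0.003 0.002 0.029 0 0; 0.003 0.002 0.035 0 0; 0.003 0.002 0.039 0 0; 0.003 0.002 0.042 0 0; 0.003 0.002 0.045 0 0; 0.003 0.002 0.048 0 0; 0.003 0.002 0.051 0 0"

```text
time_s: 2.8
position: [0.506, 0.2457, 0.1007]
tcp_rot: [0.996, 0.094, 0.0, -0.0]
wrist_force: [-3.3, -1.5, 4.9]
grip_width: 0.0002
gripper_force: 2.1
```

```bash
python3 d.py .504 .2445 .046
```

```text
2.8 [0.50596497 0.24568736 0.1007122 ] shift [-0.00218143  0.00080721  0.05471093] x [9.82497982e-01 1.86272439e-01 5.42386939e-04] F [-3.28654095 -1.48734969  4.94894665] 0.0001804608347856888
```

Request:
apply_moves --rows "0 0 0.003 0 0; -0.001 0 0.007 0 0; -0.001 0 0.011 0 0; -0.002 0 0.015 0 0; -0.002 0 0.019 0 0; -0.002 0 0.023 0 0; -0.002 0 0.027 0 0; -0.002 0 0.031 0 0; -0.002 0 0.034 0 0; -0.002 0 0.036 0 0"

```text
time_s: 3.63
position: [0.5044, 0.2454, 0.064]
tcp_rot: [0.996, 0.094, 0.0, -0.0]
wrist_force: [0.1, -0.9, 5.3]
grip_width: 0.0002
gripper_force: 2.0
```

```bash
python3 d.py .504 .2445 .046
```

```text
3.6333 [0.50442145 0.24543487 0.06397943] shift [-0.00060308  0.00084043  0.01797891] x [9.82503956e-01 1.86239875e-01 8.28404296e-04] F [ 0.139758   -0.89012614  5.25524205] 0.00018014010245765073
```

Request:
apply_moves --rows "0 0 0.002 0 0; 0 0 0.005 0 0; 0 0 0.008 0 0; 0 0 0.011 0 0; 0 0 0.014 0 0; 0 0 0.016 0 0; 0 0 0.0175 0 0; 0 0 0.0185 0 0; 0 0 0.019 0 0; 0 0 0.019 0 0"

```text
time_s: 4.47
position: [0.5037, 0.2453, 0.045]
tcp_rot: [0.996, 0.093, -0.0, 0.0]
wrist_force: [0.9, 0.9, 3.5]
grip_width: 0.0003
gripper_force: 1.5
```

```bash
python3 d.py .504 .2445 .046
python3 - <<'E'
from h import *
A=capture("top")[60:240,130:270,::-1];B=capture("side")[50:190,220:400,::-1]
cv2.imwrite("pics/c3.png",np.hstack([cv2.resize(A,(396,509)),cv2.copyMakeBorder(cv2.resize(B,(400,311)),0,198,0,0,0)]))
E
```

```text
4.4667 [0.5036931  0.24533007 0.04504545] shift [ 0.00014656  0.00087264 -0.00095466] x [ 9.82530894e-01  1.86098793e-01 -5.29925772e-04] F [0.86027597 0.89531219 3.50037642] 0.0003143456884254703
```

View pics/c3.png

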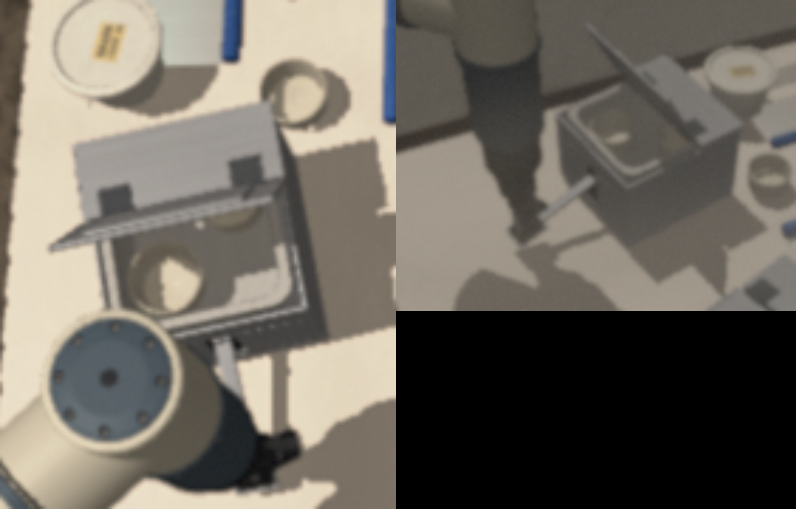

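The lid stands up: its top-left corner is at top px (148,147) and side px (307,63). I'll triangulate its height.

Run:
```python
from h import *
p,e=tri((307.3,62.6),(147.7,146.6));print(p,e,np.arcsin(min(1,(p[2]-.15)/.12)))
```

```text
[0.66227694 0.37446085 0.24133508] 0.003519034983040173 0.8650468846565093
```

Request:
apply_moves --rows "0 0 0.001 0 0; 0 0 0.002 0 0; 0 0 0.0025 0 0; 0 0 0.0025 0 0; 0 0 0.0025 0 0; 0 0 0.0025 0 0; 0 0 0.0025 0 0; 0 0 0.0025 0 0; 0 0 0.0025 0 0; 0 0 0.0025 0 0"

```text
time_s: 5.4
position: [0.5039, 0.2453, 0.0428]
tcp_rot: [0.996, 0.093, -0.0, 0.0]
wrist_force: [0.8, 1.3, 3.7]
grip_width: 0.0002
gripper_force: 1.4
```

Request:
apply_moves --rows "0 0 0 0 0; 0 0 0 0 0; 0 0 0 0 0; 0 0 0 0 0; 0 0 0 0 0; 0 0 0 0 0; 0 0 0 0 0; 0 0 0 0 0; 0 0 0 0 0; 0 0 0 0 0"

```text
time_s: 6.23
position: [0.5039, 0.2453, 0.0428]
tcp_rot: [0.996, 0.093, -0.0, 0.0]
wrist_force: [-0.1, 0.4, 2.7]
grip_width: -0.0002
gripper_force: 1.4
```

Request:
apply_moves --rows "0 0 0 0 0; 0 0 0 0 0; 0 0 0 0 0; 0 0 0 0 0; 0 0 0 0 0; 0 0 0 0 0; 0 0 0 0 0; 0 0 0 0 0; 0 0 0 0 0; 0 0 0 0 0"

```text
time_s: 7.07
position: [0.5039, 0.2453, 0.0428]
tcp_rot: [0.996, 0.093, -0.0, 0.0]
wrist_force: [0.3, 0.6, 3.8]
grip_width: -0.0001
gripper_force: 1.4
```

Request:
apply_moves --rows "0 0 0 0 0; 0 0 0 0 0; 0 0 0 0 0; 0 0 0 0 0; 0 0 0 0 0; 0 0 0 0 0; 0 0 0 0 0; 0 0 0 0 0; 0 0 0 0 0; 0 0 0 0 0"

```text
time_s: 7.9
position: [0.5039, 0.2453, 0.0428]
tcp_rot: [0.996, 0.093, -0.0, 0.0]
wrist_force: [0.1, 0.7, 2.9]
grip_width: 0.0001
gripper_force: 1.4
```

Request:
apply_moves --rows "0 0 -0.001 0 0; 0 0 -0.003 0 0; 0 0 -0.005 0 0; 0 0 -0.007 0 0; 0 0 -0.009 0 0; 0 0 -0.011 0 0; 0 0 -0.013 0 0; 0 0 -0.015 0 0; 0 0 -0.017 0 0; 0 0 -0.019 0 0"

```text
time_s: 8.73
position: [0.5039, 0.2451, 0.062]
tcp_rot: [0.996, 0.093, -0.0, 0.0]
wrist_force: [-3.1, -1.0, 2.3]
grip_width: 0.0001
gripper_force: 1.8
```

Request:
apply_moves --rows "0 0 -0.002 0 0; 0 0 -0.004 0 0; 0 0 -0.006 0 0; 0 0 -0.008 0 0; 0 0 -0.01 0 0; 0 0 -0.012 0 0; 0 0 -0.014 0 0; 0.001 0 -0.016 0 0; 0.001 0 -0.018 0 0; 0.001 0 -0.02 0 0"

```text
time_s: 9.57
position: [0.5053, 0.2457, 0.0822]
tcp_rot: [0.996, 0.093, 0.0, -0.0]
wrist_force: [-1.1, -0.7, 4.3]
grip_width: -0.0
gripper_force: 1.8
```

Request:
apply_moves --rows "0 0 -0.002 0 0; 0 0 -0.004 0 0; 0 0 -0.006 0 0; 0 0 -0.0075 0 0; 0 0 -0.009 0 0; 0 0 -0.0105 0 0; 0 0 -0.012 0 0; 0.001 0 -0.0135 0 0; 0.001 0 -0.015 0 0; 0.001 0 -0.016 0 0"

```text
time_s: 10.4
position: [0.5064, 0.246, 0.0981]
tcp_rot: [0.996, 0.094, 0.001, -0.0]
wrist_force: [2.6, -0.5, 2.9]
grip_width: 0.0001
gripper_force: 1.8
```

Still in contact, so I'm easing up the last part slowly.

Request:
apply_moves --rows "0 0 -0.001 0 0; 0 0 -0.002 0 0; 0 0 -0.003 0 0; 0 0 -0.004 0 0; 0 0 -0.005 0 0; 0 0 -0.006 0 0; 0 0 -0.007 0 0; 0 0 -0.008 0 0; 0 0 -0.009 0 0; 0 0 -0.010 0 0"

```text
time_s: 11.23
position: [0.5058, 0.2456, 0.1078]
tcp_rot: [0.996, 0.093, -0.0, 0.0]
wrist_force: [1.5, 0.9, 2.5]
grip_width: -0.0001
gripper_force: 0.5
```

Request:
apply_moves --rows "0 0 -0.001 0 0; 0 0 -0.002 0 0; 0 0 -0.003 0 0; 0 0 -0.004 0 0; 0 0 -0.005 0 0; 0 0 -0.006 0 0; 0 0 -0.007 0 0; 0 0 -0.008 0 0; 0 0 -0.009 0 0; 0 0 -0.01 0 0"

```text
time_s: 12.07
position: [0.5059, 0.2457, 0.1179]
tcp_rot: [0.996, 0.093, -0.0, 0.0]
wrist_force: [-0.6, -1.2, 0.4]
grip_width: -0.0001
gripper_force: 0.0
```

Request:
apply_moves --rows "0 0 -0.005 0 0; 0 0 -0.015 0 0; -0.005 0 -0.03 0 0; -0.015 0 -0.045 0 0; -0.03 0 -0.06 0 0; -0.05 0 -0.075 0 0; -0.07 0 -0.09 0 0; -0.09 0 -0.1 0 0; -0.1 0 -0.1 0 0; -0.1 0 -0.1 0 0"

```text
time_s: 12.9
position: [0.4066, 0.2271, 0.2194]
tcp_rot: [0.996, 0.094, 0.001, -0.001]
wrist_force: [0.2, -0.1, -0.9]
grip_width: -0.0
gripper_force: 0.0
```

Run:
```python
from h import *
o=observe();print(o["time_s"],o["position"],o["wrist_force"])
t=capture("top")[60:310,120:540,::-1];s=capture("side")[60:370,200:460,::-1]
cv2.imwrite("pics/f.png",np.hstack([cv2.copyMakeBorder(t,0,60,0,0,0),s]))
```

```text
12.9 [0.40663998 0.22712059 0.21936054] [ 0.1513119  -0.05930484 -0.94650671]
```

View pics/f.png

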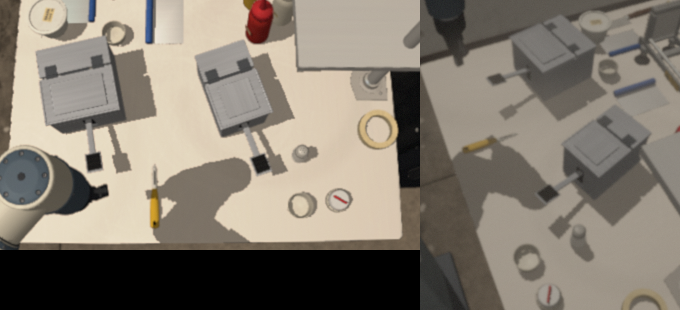

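The picture shows both lids shut: wide box at (80,85), narrow box at (235,90). The wide lever is back up with its pad at (93,161), the loose things have not moved, and the gripper is clear at (95,190).

```bash
python3 -c "from bench import hand_in; print(hand_in())"
```

```text
the job is handed in; nothing more can be done
None
```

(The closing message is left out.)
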